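# Tighten the band adjuster in the slanted gearbox boss

### The arm

A 6-joint arm with a two-finger parallel gripper is mounted at the origin on the work surface. World frame = base frame: x ahead of the robot, y to its left, z up, the work surface at z = 0. Lengths are in m, angles in rad, forces in N, time in s.
With the tool pointing down it reaches from about 0.25 to 0.775 m from the base axis. Payload 4 kg.
Tool frame: the origin (TCP) lies midway between the tips of the shut fingers; the grasp point (between the pads) lies arm.grip_point_offset behind it (arm.grip_point_offset is the distance from the TCP to the grasp point, in m); z points along the fingers, x is the direction in which the jaws open and shut, and the axes are right-handed (so a half turn about z gives the same grasp; the last joint's range is limited). The gripper opens to 94 mm and grips with 3 to 60 N. Pads are 16 mm wide; open, the fingers measure 119 mm over their backs; the gripper's body (75 mm by 177 mm) begins 78 mm behind the grasp point.
Start: joints at [-1.417, 0.087, 1.371, -0, 1.684, -0.103], TCP at [0.14, -0.532, 0.206] pointing down, gripper open.
Joint ranges: [-3.1, 3.1], [-0.76, 2.03], [0.27, 2.55], [-1.08, 4.22], [0.17, 2.65], [-2.57, 2.57]. Speed limits (rad/s): [2.79, 2.79, 3.14, 3.14, 3.14, 3.14].

### API

Orientations are given as a unit quaternion [x, y, z, w].
In Python, from rig import arm gives the robot as it stands.
- The arm moves only by the tool carry_out, never from a script. Its argument "plan" is one flat list of numbers, 7 for each row, row after row: the shift along the tool's x, y, z normalised to -1 to 1, where 1 is 0.1 m, then the turn, a rotation vector about the tool's x, y, z normalised to -1 to 1, where 1 is 120 degrees, then the opening, from -1 (shut) to 1 (fully open). A call has exactly 8 rows; each row is the pose to reach, as a shift and turn from the pose commanded when the call began, along the tool's axes at that moment; what a row does not reach only later rows make up. A row lasts 1/12 s, in which the tool goes at most 41.7 mm and 7.16 degrees, less where a joint would pass 70% of its speed; a pose out of reach is approached as far as the arm can. A call with a number of a shift or a turn outside -1 to 1 is refused whole. A call with a gripper value outside its range is refused whole. The fingers move at their own pace and stop on an object; "grip_force" is the grip in N (left out, the last holds). Time passes only in rows, so rows that repeat a pose let the fingers close, or fill a call up. It gives the time, the measured TCP pose, the force and the opening at its end, in the units of the state.
- arm.state(): the state, without advancing time (a new reading comes with each control period).
- arm.get_image(name): name is "scene" or "top" or "wrist"; returns the picture (480x640x3 uint8, red, green, blue); there is no depth.
- arm.get_calibration(name): a dict with "mtx" (3x3 intrinsics, pixels), "k1" (the pictures are not rectified: a ray, as slopes to the right and down, at radius r is drawn at 1 + k1 r^2 times it, then the intrinsics apply), "rvec" (rotation vector, rad) and "tvec" (3), from world to camera coordinates, as OpenCV has them; the wrist camera has in their place "T_tool_cam" (4x4, takes a point from camera to tool coordinates, whose origin is the TCP and whose axes are the tool frame's). Camera axes: x right, y down, z forward; pixel columns grow to the right and rows downward; lengths in m; the calibration is good to about 2 mm. A picture is of the moment at which its call begins: read the wrist's pose just before it. get_calibration takes no time and is no camera call.
- arm.hand_in(): hands the job in, once; it reports no verdict.
The state is a dict: "t": time; "joint_pos": joint angles; "qvel": joint speeds; "effort": joint torques, N m; "tool_pos": TCP position; "eef_rot": TCP orientation; "force": force on the tool from outside, world axes, zero at the start; "ft_torque": the same for the moment, N m; "finger_gap": finger opening in m.
Only numpy, scipy, OpenCV 4.12 (cv2) and the standard library are available. Lean on these libraries where they do the work, as an engineer would, in place of code of your own. Each camera call takes 0.05 s, during which the arm holds its last target. There are 200 camera calls.

### The job

Take the orange T-handle wrench out of its blue stand, fit its square socket fully down over the square-headed adjuster screw deep in the slanted boss of the gearbox, and turn the screw clockwise (looking down into the boss) until it comes up against its stop, where the screw's white stripe points at the red mark on the boss rim. Turn the screw only with the wrench, then let go and leave the wrench standing fully down on the screw. Do not shift the jar or the clutch drum.

Things in the scene. Friction and masses are not known exactly. Their poses are not given: they have to be found in the camera images.
- wrench_handle (a point): Centre of the orange flat-sided cross bar of the T-handle wrench: 110 mm long (wrench's own y), 18 mm thick (x), 22 mm tall (z). The wrench's z runs up its 14 mm shaft from the socket's mouth to the bar. The wrench is 165 mm long, about 0.26 kg, centre of mass 50 mm below the bar; this point is 154 mm above the mouth. At the start it stands upright, loose, mouth down in the stand.
- wrench_mouth (a point): Centre of the open lower end (mouth) of the wrench's square socket, same axes as wrench_handle. The socket is 31.6 mm square outside and 22.6 mm square inside, sides parallel to the wrench's x and y, 31 mm deep, 36 mm tall outside. Above it a dark round pilot collar, 50 mm in diameter from 46 to 60 mm above the mouth, tapered below to 28 mm at 38 mm, centres the wrench in the boss's bore (4 mm play all round).
- stand: Blue fixed stand, foot 80 mm square, with an upright square pocket 38 mm wide whose floor is 7 mm and whose rim is 42 mm above the table; the wrench stands in it and comes out straight upwards. Origin on the table under its centre. Stands left or right of the gearbox.
- gearbox: Grey gearbox case fixed on the bench: main block 360 mm long (own x, from 60 mm before the origin to 300 mm behind it, tail to 400 mm), 260 mm wide over its flange, 100 mm high, cover behind the boss to 136 mm. Origin on the table under the boss's origin.
- boss: Round open-topped boss on the front of the gearbox, bore 58 mm, outside 74 mm, leaning 30 degrees from vertical towards the gearbox's own -x, fixed to it. Origin: centre of the bore's floor, on the screw's axis, 120 mm above the table. Own z points out of the bore along the screw's axis; the rim lies at z = 50 mm. A small red mark on the rim lies at -1.30 rad about own z from own x (that is clockwise seen from outside).
- screw (a joint): Angle of the adjuster screw in the boss, rad, grows clockwise looking down into the boss; starts between 0.1 and 0.5, hard stop at 1.30. Takes about 0.12 N m to turn, does not advance along its axis, stays where it is left. At value q the square head is turned by -q about the boss's own z, so the socket fits when the wrench's x lies at -q plus any multiple of 90 degrees from the boss's x.
- screw_head (a point): Centre of the top of the screw's brass head, on the boss's axis, 28 mm above the bore's floor. Own z along the boss's z; own x, y along the sides of the square and turn with it. Head 20 mm square up to 18 mm above the floor, then tapering to 8 mm at the top. The socket has about 0.14 rad play each way on it. Fully down, the wrench's mouth lies on the bore's floor. A white stripe on the flange points along own x.
- drum_mid (a point): Centre, half-way up, of a dark steel clutch drum with a brass band, 100 mm in diameter, 60 mm high, 0.9 kg, standing on the bench on the other side of the gearbox from the stand. A bystander: leave it alone.
- jar_mid (a point): Centre, half-way up, of a white plastic jar with a black cap, 60 mm in diameter, 75 mm high, standing on the bench before the gearbox. A bystander: leave it alone.
Mind the look-alikes: they are no part of the job. Leave any turquoise look-alike of the part that bears wrench_handle alone.

How it is judged:
By the outcome, as a careful person would: the job done as asked, in the order asked, and still so for the second after the job is handed in, with the robot touching nothing.
It also fails if it takes over 50 s, if anything falls off the work surface, if the arm or the gripper's body presses on something with over 40 N, if the wrist force passes 120 N, or if a joint passes its speed limit or range.

## Working session

There is one attempt and no reset: what is moved stays moved. The work goes in short steps, Python scripts to look and compute and a tool call to move; the robot and the scene stay as the last step left them, time stands still between calls to the robot, and variables do not carry over. Pictures are saved under pics/ and viewed, about 8 in all and at most 12, crops included, and the job is handed in when it is done.

Besides the shell and the picture viewer there is one more tool, called after "Call:" as a command line: name --argument value ..., lists and objects as JSON in quotes. carry_out: Moves the arm, as the interface text tells. Scaled input: -1 to 1 covers 0.1 m each way for a shift and 120 degrees each way for a turn. Its arguments: {"type":"object","properties":{"plan":{"type":"array","items":{"type":"number","minimum":-1,"maximum":1}},"grip_force":{"type":"number"}},"required":["plan"]}

```bash
ls; mkdir -p pics; cat > h.py <<'E'
import numpy as np, cv2
from scipy.spatial.transform import Rotation as R
from rig import arm
def cam(n, st=None):
    c=arm.get_calibration(n); K=np.array(c["mtx"]); k1=c["k1"]
    if n=="wrist":
        st=st or arm.state(); T=np.eye(4); T[:3,:3]=R.from_quat(st["eef_rot"]).as_matrix(); T[:3,3]=st["tool_pos"]
        M=T@np.array(c["T_tool_cam"]); return K,k1,M[:3,:3],M[:3,3]
    Rm=cv2.Rodrigues(np.array(c["rvec"],float))[0]; return K,k1,Rm.T,-Rm.T@np.array(c["tvec"]).ravel()
def ray(C,uv):
    K,k1,Rm,o=C; s=cv2.undistortPoints(np.array([[uv]],float),K,np.array([k1,0,0,0,0.]))[0,0]
    d=Rm@np.array([s[0],s[1],1]); return o,d/np.linalg.norm(d)
def onz(C,uv,z):
    o,d=ray(C,uv); return o+d*(z-o[2])/d[2]
def tri(rs):
    A=sum(np.eye(3)-np.outer(d,d) for o,d in rs); b=sum((np.eye(3)-np.outer(d,d))@o for o,d in rs)
    return np.linalg.solve(A,b)
def proj(C,P):
    K,k1,Rm,o=C; p=Rm.T@(np.array(P)-o); s=p[:2]/p[2]; s=s*(1+k1*(s@s)); return K[:2,:2]@s+K[:2,2]
def snap(n,f):
    st=arm.state(); im=arm.get_image(n); cv2.imwrite("pics/"+f,im[:,:,::-1]); return im,cam(n,st)
E
python3 - <<'E'
from h import *
for n in("scene","top"): snap(n,n+"1.png"); C=cam(n); print(n,C[3],C[0][0,0],C[1])
print(arm.grip_point_offset,arm.get_calibration("wrist")["T_tool_cam"]); print(arm.state())
E
```

```text
pics
scene [1.01220296 0.70617534 0.80261607] 595.8862853487539 -0.17448391633345134
top [0.31728458 0.00736991 1.23170876] 598.2875652716577 -0.14576364791862162
0.0188 [[ 9.99999526e-01 -4.09733363e-04  8.83268770e-04  6.80447515e-04]
 [ 1.77922855e-04  9.68770410e-01  2.47959393e-01 -7.11615198e-02]
 [-9.57281885e-04 -2.47959118e-01  9.68770024e-01 -1.79828766e-01]
 [ 0.00000000e+00  0.00000000e+00  0.00000000e+00  1.00000000e+00]]
{'t': 0.1, 'joint_pos': array([-1.41709120e+00,  8.79039024e-02,  1.37204994e+00,  1.33135684e-05,
        1.68361804e+00, -1.03098029e-01]), 'qvel': array([-0.00020001,  0.00027132, -0.00222654, -0.00019474,  0.00018982,
       -0.00204386]), 'effort': array([ 1.91196887e-03, -3.41251552e+01, -3.03302264e+01,  7.19237770e-02,
        3.03742499e-02, -1.01951528e-04]), 'tool_pos': array([ 0.13962148, -0.53148567,  0.20443574]), 'eef_rot': array([ 7.91830176e-01, -6.10740528e-01, -7.12685825e-04, -6.86628938e-04]), 'force': array([ 0.7389057 , -0.45369696,  0.58982674]), 'ft_torque': array([-0.01462579,  0.00392422, -0.03864647]), 'finger_gap': 0.09411835206981621}
```

View pics/scene1.png

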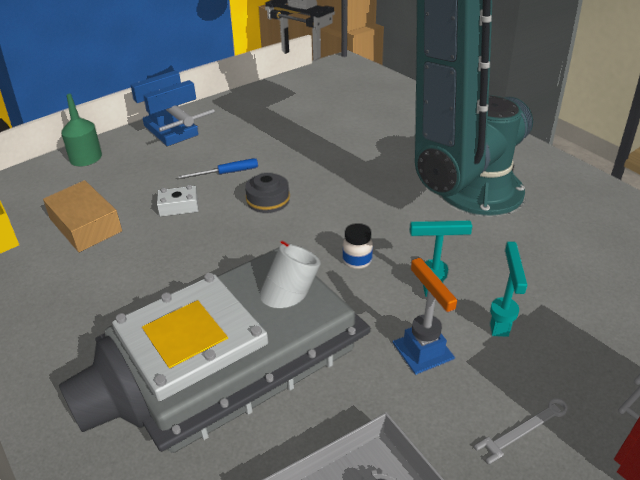

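View pics/top1.png

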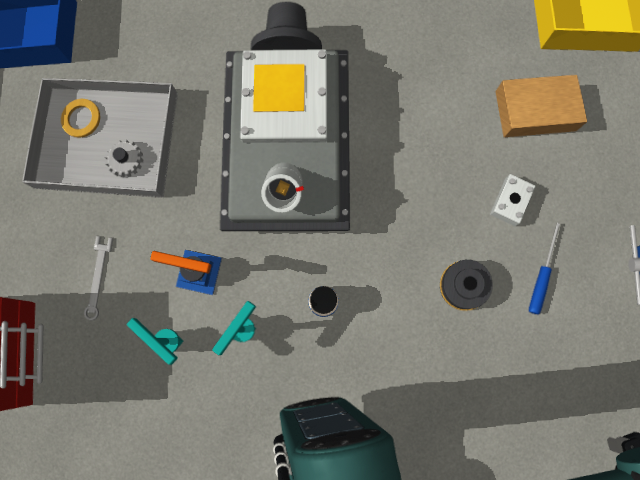

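The scene view shows the orange bar at (434,284), the stand at (424,345), the boss rim at (299,257), the red mark at (284,244) and the jar at (357,245). In the top view the bar is at (181,262), the rim at (281,194), the brass head at (283,188) and the red mark at (300,188). The gearbox's x runs roughly along world +x.

```bash
cat >> h.py <<'E'
def hsv(im,lo,hi,roi=None):
    m=cv2.inRange(cv2.cvtColor(im,cv2.COLOR_RGB2HSV),lo,hi)
    if roi: z=np.zeros_like(m); x0,y0,x1,y1=roi; z[y0:y1,x0:x1]=255; m&=z
    return m
def big(m): return max(cv2.findContours(m,cv2.RETR_EXTERNAL,cv2.CHAIN_APPROX_NONE)[0],key=cv2.contourArea)
E
python3 - <<'E'
from h import *
S=cv2.imread("pics/scene1.png")[:,:,::-1].copy();T=cv2.imread("pics/top1.png")[:,:,::-1].copy()
CS,CT=cam("scene"),cam("top")
o=dict(lo=(5,180,120),hi=(16,255,255))
rs=cv2.minAreaRect(big(hsv(S,**o,roi=(400,250,470,320))));rt=cv2.minAreaRect(big(hsv(T,**o,roi=(140,240,230,290))))
print(rs,rt); P=tri([ray(CS,rs[0]),ray(CT,rt[0])]); print("bar",P,proj(CS,P),proj(CT,P))
b=cv2.boxPoints(rt); e=[onz(CT,p,P[2]+.008) for p in b]; print("corners",np.round(e,4))
for n,I,roi in(("s",S,(385,310,460,375)),("t",T,(170,245,230,300))):
    c=big(hsv(I,(105,120,60),(125,255,255),roi)); print("stand",n,cv2.minAreaRect(c))
rd=dict(lo=(0,180,100),hi=(4,255,255))
cs=cv2.minAreaRect(big(hsv(S,**rd,roi=(270,230,300,260))));ct=cv2.minAreaRect(big(hsv(T,**rd,roi=(285,175,310,200))))
print(cs,ct,"red",tri([ray(CS,cs[0]),ray(CT,ct[0])]))
c=big(hsv(T,(12,100,60),(28,255,255),(265,175,300,205)));print("brass",cv2.minAreaRect(c),onz(CT,cv2.minAreaRect(c)[0],.1442))
print("rim",onz(CT,(281,194),.1633))
for p in((221,228),(228,50),(348,228),(348,50)): print("flange",p,onz(CT,p,.02))
for p in((254,66),(303,65),(306,109),(255,111)): print("yellow",onz(CT,p,.138))
E
```

```text
((435.38555908203125, 282.4560546875), (63.683902740478516, 14.5184326171875), 54.688785552978516) ((179.32351684570312, 261.29412841796875), (58.4627571105957, 9.978799819946289), 12.528807640075684)
bar [0.46636708 0.27063039 0.16362301] [434.35684714 282.41972574] [178.66640509 261.89010987]
corners [[0.4702 0.3225 0.1716]
 [0.488  0.3188 0.1716]
 [0.4624 0.2131 0.1716]
 [0.4449 0.217  0.1716]]
stand s ((422.4688415527344, 347.3088073730469), (46.30542755126953, 48.80698776245117), 64.79888153076172)
stand t ((198.21347045898438, 271.7415771484375), (37.62649154663086, 38.22611618041992), 12.994616508483887)
((284.1000061035156, 243.30001831054688), (6.708203315734863, 1.3416407108306885), 26.56505012512207) ((299.2586364746094, 188.3965606689453), (3.15682053565979, 7.242117881774902), 68.19859313964844) red [0.59714543 0.04791508 0.16739086]
brass ((282.4000549316406, 187.7000274658203), (11.180338859558105, 12.521980285644531), 26.56505012512207) [0.6051076  0.08068928 0.1442    ]
rim [0.58816412 0.08211433 0.1633    ]
flange (221, 228) [0.55543043 0.21779012 0.02      ]
flange (228, 50) [0.95775899 0.20711067 0.02      ]
flange (348, 228) [ 0.54886913 -0.04525054  0.02      ]
flange (348, 50) [ 0.94840647 -0.0584412   0.02      ]
yellow [0.85801223 0.13515978 0.138     ]
yellow [0.85670651 0.03797826 0.138     ]
yellow [0.76334143 0.03370099 0.138     ]
yellow [0.76239955 0.13292927 0.138     ]
```

Call:
carry_out --plan '[-0.12,-0.09,-0.12,0,0,0,1,-0.25,-0.19,-0.25,0,0,0,1,-0.37,-0.28,-0.37,0,0,0,1,-0.5,-0.37,-0.5,0,0,0,1,-0.62,-0.46,-0.62,0,0,0,1,-0.75,-0.56,-0.75,0,0,0,1,-0.87,-0.65,-0.87,0,0,0,1,-1,-0.75,-1,0,0,0,1]'

```text
t: 0.77
tool_pos: [0.187, -0.4152, 0.3058]
eef_rot: [0.792, -0.611, -0.0, -0.0]
force: [-0.5, -1.0, -0.2]
finger_gap: 0.0939
```

Call:
carry_out --plan '[-0.12,-0.09,0,0,0,0,1,-0.25,-0.19,0,0,0,0,1,-0.37,-0.28,0,0,0,0,1,-0.5,-0.37,0,0,0,0,1,-0.62,-0.46,0,0,0,0,1,-0.75,-0.56,0,0,0,0,1,-0.87,-0.65,0,0,0,0,1,-1,-0.75,0,0,0,0,1]'

```text
t: 1.43
tool_pos: [0.2341, -0.2991, 0.3045]
eef_rot: [0.792, -0.611, -0.001, -0.0]
force: [0.8, -0.4, -0.1]
finger_gap: 0.0943
```

Call:
carry_out --plan '[-0.12,-0.09,0,0,0,0,1,-0.25,-0.19,0,0,0,0,1,-0.37,-0.28,0,0,0,0,1,-0.5,-0.37,0,0,0,0,1,-0.62,-0.46,0,0,0,0,1,-0.75,-0.56,0,0,0,0,1,-0.87,-0.65,0,0,0,0,1,-1,-0.75,0,0,0,0,1]'

```text
t: 2.1
tool_pos: [0.281, -0.1834, 0.3045]
eef_rot: [0.792, -0.611, -0.001, 0.0]
force: [0.6, -0.3, 0.1]
finger_gap: 0.0939
```

Call:
carry_out --plan '[-0.12,-0.09,0,0,0,0,1,-0.25,-0.19,0,0,0,0,1,-0.37,-0.28,0,0,0,0,1,-0.5,-0.37,0,0,0,0,1,-0.62,-0.46,0,0,0,0,1,-0.75,-0.56,0,0,0,0,1,-0.87,-0.65,0,0,0,0,1,-1,-0.75,0,0,0,0,1]'

```text
t: 2.77
tool_pos: [0.3279, -0.0678, 0.3046]
eef_rot: [0.792, -0.611, -0.001, 0.0]
force: [-0.3, -0.4, -0.9]
finger_gap: 0.0943
```

Call:
carry_out --plan '[-0.12,-0.09,0,0,0,-0.05,1,-0.25,-0.19,0,0,0,-0.1,1,-0.37,-0.28,0,0,0,-0.15,1,-0.5,-0.37,0,0,0,-0.2,1,-0.62,-0.46,0,0,0,-0.25,1,-0.75,-0.56,0,0,0,-0.3,1,-0.87,-0.65,0,0,0,-0.35,1,-1,-0.75,0,0,0,-0.4,1]'

```text
t: 3.43
tool_pos: [0.375, 0.0479, 0.3045]
eef_rot: [0.972, -0.233, -0.001, 0.0]
force: [0.8, 0.2, 0.1]
finger_gap: 0.0944
```

```bash
cat >> h.py <<'E'
from scipy.spatial.transform import Slerp
def plan(tp,tR,n=None,p=None,Rm=None):
    st=arm.state(); p=np.array(st["tool_pos"] if p is None else p); r0=R.from_quat(st["eef_rot"]) if Rm is None else Rm
    sl=Slerp([0,1],R.concatenate([r0,tR])); tp=np.array(tp)
    n=n or int(np.ceil(max(np.linalg.norm(tp-p)/.1,np.degrees((r0.inv()*tR).magnitude())/50,1)))
    a=r0
    for i in range(n):
        b=sl((i+1)/n); print("call",np.round(np.r_[a.inv().apply((tp-p)/n)/.1,(a.inv()*b).as_rotvec()/np.radians(120)],3)); a=b
def bossR(yaw): return R.from_euler("z",yaw)*R.from_euler("y",-np.pi/6)   # boss z=(-.5,0,.866)
def toolR(byaw,ang): # tool x at ang about boss z from boss x, tool z = -boss z
    return bossR(byaw)*R.from_euler("z",ang)*R.from_euler("x",np.pi)
E
python3 - <<'E'
from h import *
print(bossR(0).as_matrix())
plan([.534,.08,.267],toolR(-.03,-.1))
E
```

```text
[[ 0.8660254 -0.        -0.5      ]
 [ 0.         1.        -0.       ]
 [ 0.5        0.         0.8660254]]
call [ 0.636 -0.504  0.187  0.034  0.121 -0.079]
call [ 0.637 -0.377  0.381  0.034  0.121 -0.079]
```

Call:
carry_out --plan '[0.08,-0.06,0.02,0.004,0.015,-0.01,1,0.16,-0.13,0.05,0.008,0.03,-0.02,1,0.24,-0.19,0.07,0.013,0.045,-0.03,1,0.32,-0.25,0.09,0.017,0.06,-0.04,1,0.4,-0.31,0.12,0.021,0.075,-0.05,1,0.48,-0.38,0.14,0.025,0.09,-0.06,1,0.56,-0.44,0.16,0.03,0.105,-0.07,1,0.64,-0.5,0.19,0.034,0.12,-0.08,1]'

```text
t: 4.1
tool_pos: [0.455, 0.0625, 0.2855]
eef_rot: [0.98, -0.151, 0.13, -0.005]
force: [0.5, 0.6, 0.3]
finger_gap: 0.0941
```

Call:
carry_out --plan '[0.08,-0.05,0.05,0.004,0.015,-0.01,1,0.16,-0.09,0.1,0.008,0.03,-0.02,1,0.24,-0.14,0.14,0.013,0.045,-0.03,1,0.32,-0.19,0.19,0.017,0.06,-0.04,1,0.4,-0.24,0.24,0.021,0.075,-0.05,1,0.48,-0.28,0.29,0.025,0.09,-0.06,1,0.64,-0.38,0.38,0.034,0.12,-0.08,1,0.64,-0.38,0.38,0.034,0.12,-0.08,1]'

```text
t: 4.77
tool_pos: [0.5338, 0.0785, 0.2638]
eef_rot: [0.965, -0.064, 0.255, -0.01]
force: [-1.1, -1.2, -1.0]
finger_gap: 0.0942
```

```bash
python3 - <<'E'
from h import *
im,C=snap("wrist","w1.png"); s=arm.state(); print(s["t"],s["tool_pos"],s["joint_pos"]); np.savez("w1.npz",pos=s["tool_pos"],rot=s["eef_rot"])
E
```

```text
4.8167 [0.5333773  0.07824212 0.26476491] [ 0.07333366 -0.32573798  1.71330296 -0.05319668  1.24241981  0.21091294]
```

View pics/w1.png

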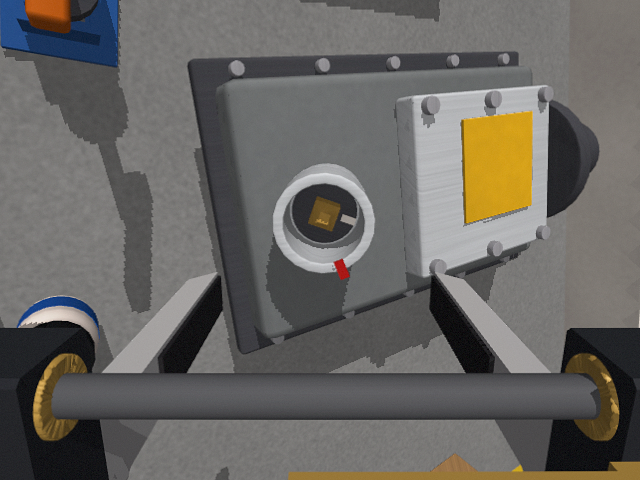

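The wrist view shows the bore clearly: rim centre ~(323,220), brass head ~(323,214), white stripe ~(349,219), red mark ~(342,268). Now the measurement.

```bash
python3 - <<'E'
from h import *
im=cv2.imread("pics/w1.png")[:,:,::-1].copy(); d=np.load("w1.npz"); C=cam("wrist",dict(tool_pos=d["pos"],eef_rot=d["rot"]))
g=cv2.cvtColor(im,cv2.COLOR_RGB2HSV)
m=hsv(im,(12,110,50),(30,255,255),(295,185,360,245)); c=big(m); print("brass",cv2.minAreaRect(c))
m2=hsv(im,(12,110,150),(30,255,255),(295,185,360,245)); print("bright",cv2.minAreaRect(big(m2)))
st=hsv(im,(0,0,120),(180,60,255),(336,205,358,232)); cst=big(st); print("stripe",cv2.minAreaRect(cst),cv2.boxPoints(cv2.minAreaRect(cst)).round(1).tolist())
rd=big(hsv(im,(0,170,90),(5,255,255),(325,250,360,290))); rr=cv2.minAreaRect(rd);print("red",rr)
# dark inside of bore within rim : inner edge of rim top ; outer edge by white mask
w=hsv(im,(0,0,195),(180,40,255),(265,155,385,285)); cw=cv2.convexHull(big(w)); 
big4=cv2.resize(im[155:285,265:385],None,fx=5,fy=4.6); 
e=cv2.fitEllipse(cw); print("white hull ellipse",e)
vis=im.copy(); cv2.ellipse(vis,e,(0,255,0),1); cv2.drawContours(vis,[c],-1,(255,0,255),1); cv2.drawContours(vis,[cst],-1,(0,0,255),1)
cv2.imwrite("pics/w1c.png",cv2.resize(vis[150:290,260:390],None,fx=4.5,fy=4,interpolation=cv2.INTER_CUBIC)[:,:,::-1])
for p,q in(((190,62),(240,352)),((190,62),(518,53)),((398,100),(414,276))):
    z=.1 if p[0]!=398 else .136
    a,b=onz(C,p,.02 if z==.1 else z),onz(C,q,.02 if z==.1 else z); print("edge",a,b,np.degrees(np.arctan2(*(b-a)[1::-1])))
yb=big(hsv(im,(20,150,150),(30,255,255),(440,90,560,240)));yr=cv2.minAreaRect(yb)
P=np.array([onz(C,p,.137) for p in cv2.boxPoints(yr)]);print("yellow",P.round(4).tolist())
E
```

```text
brass ((324.20001220703125, 213.40000915527344), (26.563129425048828, 28.46049690246582), 18.434947967529297)
bright ((322.0999755859375, 221.1999969482422), (10.435516357421875, 2.8460500240325928), 18.434946060180664)
stripe ((349.0, 220.5), (21.0, 16.0), 90.0) [[341.0, 210.0], [357.0, 210.0], [357.0, 231.0], [341.0, 231.0]]
red ((341.3276062011719, 269.0689392089844), (18.9409236907959, 9.47046184539795), 68.19859313964844)
white hull ellipse ((324.1069030761719, 212.10482788085938), (78.63583374023438, 91.60945129394531), 93.31827545166016)
edge [0.55396819 0.21686952 0.02      ] [ 0.54589167 -0.06920096  0.02      ] -91.6171797061956
edge [0.55396819 0.21686952 0.02      ] [0.99381847 0.20632779 0.02      ] -1.3729239523913677
edge [0.6880066  0.16021814 0.136     ] [0.68989877 0.00393335 0.136     ] -89.30634119272041
yellow [[0.7603, 0.1423, 0.137], [0.8583, 0.1342, 0.137], [0.863, 0.018, 0.137], [0.758, 0.0399, 0.137]]
```

View pics/w1c.png

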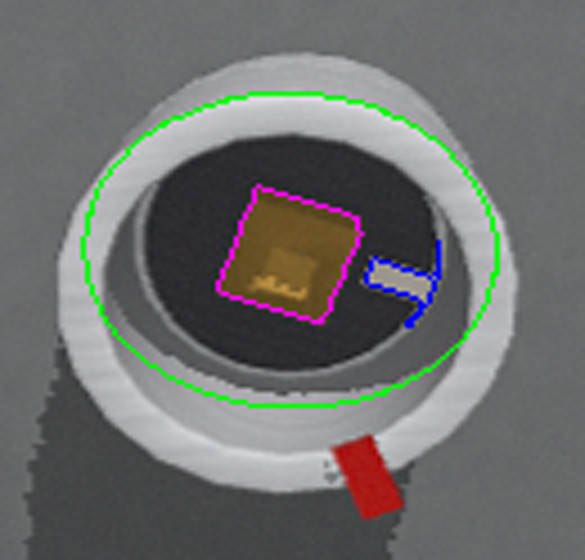

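The crop confirms the brass outline (good) and the stripe; the green ellipse is off, so I read the rim by hand: centre at pixel (323.8,224).

```bash
python3 - <<'E'
from h import *
d=np.load("w1.npz"); C=cam("wrist",dict(tool_pos=d["pos"],eef_rot=d["rot"])); CT=cam("top")
u=lambda x,y:(260+x/4.5,150+y/4.)
yaw=-.025; B=bossR(yaw); zb=B.as_matrix()[:,2]
rim=onz(C,(323.8,224),.12+.05*.866); hd=onz(C,u(289.7,254),.12+.018*.866)
print("rim->floor",rim-zb*.05,"head->floor",hd-zb*.018, "top:",onz(CT,(281,194),.1633)-zb*.05,onz(CT,(282.4,187.7),.1356)-zb*.018)
F=((rim-zb*.05)+(hd-zb*.018))/2; print("F",F)
def onb(uv,z):
    o,dd=ray(C,uv); t=((F+zb*z-o)@zb)/(dd@zb); return B.inv().apply(o+t*dd-F)
c=[onb(u(*p),.018) for p in((258,186),(360,217),(322,322),(219,292))]
for i in range(4): v=c[(i+1)%4]-c[i]; print("edge",np.linalg.norm(v),np.degrees(np.arctan2(v[1],v[0])))
a,b=onb(u(370,272),.003),onb(u(432,288),.003);m=(a+b)/2;print("stripe",a,b,np.degrees(np.arctan2((b-a)[1],(b-a)[0])),np.degrees(np.arctan2(m[1],m[0])))
r=onb((341.3,269),.05);print("red",r,np.degrees(np.arctan2(r[1],r[0])))
for p,q in(((58,285),(517,285)),((286,95),(286,492))): print("outer dia",np.linalg.norm(onb(u(*p),.05)-onb(u(*q),.05)),onb(u(*p),.05),onb(u(*q),.05))
E
```

```text
rim->floor [0.61489689 0.08033356 0.11999873] head->floor [0.61509771 0.08147139 0.11999954] top: [0.61315631 0.0814894  0.11999873] [0.61638095 0.08104421 0.12001154]
F [0.6149973  0.08090248 0.11999914]
edge 0.01873147129824742 -25.148795288333513
edge 0.022147901872497523 -113.33460111619632
edge 0.019138745653246747 155.32159494292898
edge 0.022295870380468593 65.60812627810269
stripe [ 0.0138012  -0.00773694  0.003     ] [ 0.02479771 -0.01230255  0.003     ] -22.547577728584965 -27.43709685136969
red [ 0.00902843 -0.03563732  0.05      ] -75.78368168515608
outer dia 0.07281542522773034 [-0.03603945  0.00526039  0.05      ] [ 0.0363694  -0.00242368  0.05      ]
outer dia 0.07276998878684122 [0.00363868 0.03497384 0.05      ] [-0.00427797 -0.03736424  0.05      ]
```

```bash
cat >> h.py <<'E'
def downR(a): return R.from_euler("z",a)*R.from_euler("x",np.pi)
E
python3 - <<'E'
from h import *
plan([.466,.269,.27],downR(np.radians(-13.5)),2)
E
```

```text
call [-0.401 -0.907 -0.202 -0.019 -0.121  0.024]
call [-0.488 -0.878 -0.124 -0.019 -0.121  0.024]
```

Call:
carry_out --plan '[-0.05,-0.11,-0.02,-0.002,-0.015,0.003,1,-0.1,-0.23,-0.05,-0.005,-0.03,0.006,1,-0.15,-0.34,-0.08,-0.007,-0.045,0.009,1,-0.2,-0.45,-0.1,-0.01,-0.06,0.012,1,-0.25,-0.57,-0.12,-0.012,-0.075,0.015,1,-0.3,-0.68,-0.15,-0.014,-0.09,0.018,1,-0.35,-0.79,-0.17,-0.017,-0.106,0.021,1,-0.4,-0.91,-0.2,-0.019,-0.121,0.024,1]'

```text
t: 5.48
tool_pos: [0.5007, 0.1741, 0.2705]
eef_rot: [0.987, -0.093, 0.13, -0.005]
force: [-0.0, -0.0, -0.2]
finger_gap: 0.0941
```

Call:
carry_out --plan '[-0.06,-0.11,-0.02,-0.002,-0.015,0.003,1,-0.12,-0.22,-0.03,-0.005,-0.03,0.006,1,-0.18,-0.33,-0.05,-0.007,-0.045,0.009,1,-0.24,-0.44,-0.06,-0.01,-0.06,0.012,1,-0.3,-0.55,-0.08,-0.012,-0.075,0.015,1,-0.36,-0.66,-0.09,-0.014,-0.09,0.018,1,-0.49,-0.88,-0.12,-0.019,-0.121,0.024,1,-0.49,-0.88,-0.12,-0.019,-0.121,0.024,1]'

```text
t: 6.15
tool_pos: [0.4673, 0.2716, 0.2713]
eef_rot: [0.993, -0.117, 0.001, -0.0]
force: [0.4, -0.6, -0.9]
finger_gap: 0.0943
```

```bash
python3 - <<'E'
from h import *
s=arm.state(); im,C=snap("wrist","w2.png"); print(s["t"],s["tool_pos"],s["eef_rot"],s["joint_pos"])
c=big(hsv(im,(5,180,100),(16,255,255))); r=cv2.minAreaRect(c); print(r,cv2.boxPoints(r).round(1).tolist())
P=[onz(C,p,.172) for p in cv2.boxPoints(r)]; print(np.round(P,4)); print(onz(C,r[0],.168))
E
```

```text
6.15 [0.46732017 0.27161824 0.27133016] [ 9.93099367e-01 -1.17269927e-01  1.15535710e-03 -2.76771563e-04] [ 4.22058895e-01  6.10171405e-02  1.26936752e+00 -7.33021926e-04
  1.80894113e+00  6.56966117e-01]
((325.9999694824219, 236.49996948242188), (25.999996185302734, 154.99996948242188), 0.0) [[313.0, 314.0], [313.0, 159.0], [339.0, 159.0], [339.0, 314.0]]
[[0.4452 0.2177 0.172 ]
 [0.4714 0.3234 0.172 ]
 [0.4878 0.3195 0.172 ]
 [0.4632 0.2133 0.172 ]]
[0.46723838 0.26993705 0.168     ]
```

View pics/w2.png

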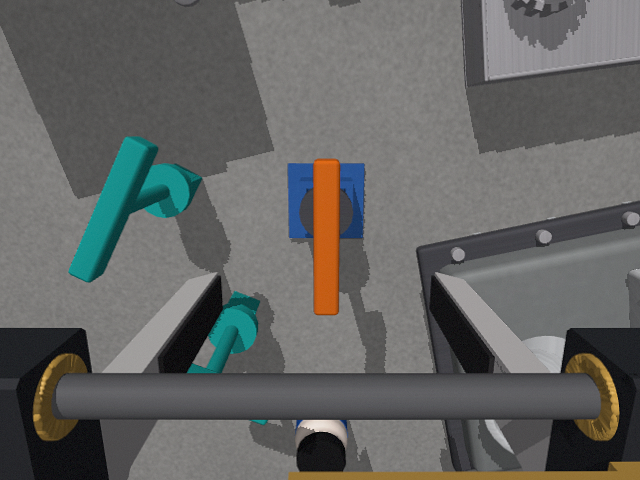

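The view shows the orange bar at (326,236), aligned with the jaws; turquoise look-alikes are clear of both fingers. I'll descend and grip.

Call:
carry_out --plan '[0,0.03,0.15,0,0,0,0,0,0.03,0.3,0,0,0,0,0,0.03,0.45,0,0,0,0,0,0.03,0.6,0,0,0,0,0,0.03,0.75,0,0,0,0,0,0.03,0.9,0,0,0,0,0,0.03,1,0,0,0,0,0,0.03,1,0,0,0,0]'

```text
t: 6.87
tool_pos: [0.4663, 0.265, 0.1696]
eef_rot: [0.993, -0.118, 0.002, 0.001]
force: [-1.2, 0.4, -0.3]
finger_gap: 0.0475
```

Call:
carry_out --plan '[0,0,0.1,0,0,0,0,0,0,0.2,0,0,0,0,0,0,0.28,0,0,0,0,0,0,0.28,0,0,0,-1,0,0,0.28,0,0,0,-1,0,0,0.28,0,0,0,-1,0,0,0.28,0,0,0,-1,0,0,0.28,0,0,0,-1]' --grip_force 60

```text
t: 7.53
tool_pos: [0.4682, 0.2665, 0.1447]
eef_rot: [0.993, -0.118, 0.004, -0.001]
force: [-2.9, 0.8, -1.6]
finger_gap: 0.0175
```

Call:
carry_out --plan '[0,0,-0.05,0,0,0,-1,0,0,-0.15,0,0,0,-1,0,0,-0.27,0,0,0,-1,0,0,-0.4,0,0,0,-1,0,0,-0.53,0,0,0,-1,0,0,-0.67,0,0,0,-1,0,0,-0.8,0,0,0,-1,0,0,-0.9,0,0,0,-1]'

```text
t: 8.2
tool_pos: [0.4679, 0.2666, 0.2368]
eef_rot: [0.993, -0.118, 0.005, -0.001]
force: [0.0, 0.0, -3.2]
finger_gap: 0.0176
```

Call:
carry_out --plan '[0,0,-0.1,0,0,0,-1,0,0,-0.2,0,0,0,-1,0,0,-0.3,0,0,0,-1,0,0,-0.4,0,0,0,-1,0,0,-0.5,0,0,0,-1,0,0,-0.6,0,0,0,-1,0,0,-0.65,0,0,0,-1,0,0,-0.65,0,0,0,-1]'

```text
t: 8.87
tool_pos: [0.4675, 0.2666, 0.301]
eef_rot: [0.993, -0.118, 0.005, -0.001]
force: [0.2, 0.3, -2.1]
finger_gap: 0.017
```

```bash
python3 - <<'E'
from h import *
s=arm.state();print(s["t"],s["tool_pos"],s["force"],s["finger_gap"])
F=np.array([.615,.081,.12]); Rt=toolR(-.025,-.43); zb=bossR(-.025).apply([0,0,1])
plan(F+zb*.238-Rt.apply([0,-.002,0]),Rt,3)
E
```

```text
8.8667 [0.4675221  0.26659057 0.30096486] [ 0.18392722  0.25323701 -2.05866824] 0.016991491833621492
call [ 0.234  0.576 -0.082  0.026  0.078  0.034]
call [ 0.287  0.553 -0.07   0.026  0.078  0.034]
call [ 0.335  0.528 -0.048  0.026  0.078  0.034]
```

Call:
carry_out --plan '[0.02,0.05,-0.01,0.002,0.007,0.003,-1,0.05,0.12,-0.02,0.005,0.016,0.007,-1,0.08,0.2,-0.03,0.009,0.027,0.012,-1,0.11,0.28,-0.04,0.013,0.038,0.017,-1,0.145,0.36,-0.05,0.016,0.049,0.021,-1,0.18,0.43,-0.06,0.02,0.059,0.026,-1,0.21,0.505,-0.07,0.023,0.069,0.03,-1,0.234,0.576,-0.08,0.026,0.078,0.034,-1]'

```text
t: 9.53
tool_pos: [0.476, 0.2038, 0.3073]
eef_rot: [0.984, -0.153, 0.089, -0.018]
force: [1.0, -0.7, -3.1]
finger_gap: 0.018
```

Call:
carry_out --plan '[0.036,0.07,-0.01,0.003,0.01,0.004,-1,0.072,0.14,-0.02,0.007,0.02,0.009,-1,0.108,0.21,-0.03,0.01,0.029,0.013,-1,0.144,0.28,-0.035,0.013,0.039,0.017,-1,0.18,0.345,-0.045,0.016,0.049,0.021,-1,0.215,0.415,-0.05,0.02,0.059,0.026,-1,0.25,0.485,-0.06,0.023,0.068,0.03,-1,0.287,0.553,-0.07,0.026,0.078,0.034,-1]'

```text
t: 10.2
tool_pos: [0.4854, 0.1426, 0.3154]
eef_rot: [0.967, -0.186, 0.172, -0.035]
force: [0.4, -0.5, -2.8]
finger_gap: 0.0173
```

Call:
carry_out --plan '[0.042,0.066,-0.006,0.003,0.01,0.004,-1,0.09,0.14,-0.01,0.007,0.021,0.009,-1,0.14,0.22,-0.02,0.011,0.032,0.014,-1,0.19,0.3,-0.03,0.015,0.044,0.019,-1,0.24,0.38,-0.035,0.019,0.056,0.024,-1,0.29,0.46,-0.04,0.023,0.068,0.03,-1,0.32,0.51,-0.045,0.025,0.075,0.033,-1,0.335,0.528,-0.048,0.026,0.078,0.034,-1]'

```text
t: 10.87
tool_pos: [0.4942, 0.0808, 0.3235]
eef_rot: [0.941, -0.218, 0.254, -0.052]
force: [-0.5, -0.5, -3.9]
finger_gap: 0.0176
```

```bash
python3 - <<'E'
from h import *
s=arm.state();print(s["t"],s["tool_pos"],s["force"],s["joint_pos"])
F=np.array([.615,.081,.12]); Rt=toolR(-.025,-.43); zb=bossR(-.025).apply([0,0,1])
plan(F+zb*.238-Rt.apply([0,-.002,0]),Rt,1)
im,C=snap("wrist","w3.png"); print(proj(C,F+zb*.05),proj(C,F+zb*.028))
T=R.from_quat(s["eef_rot"]);p=s["tool_pos"]; print(proj(C,p+T.apply([0,-.002,.1377])))
E
```

```text
10.8667 [0.4941956  0.08076964 0.32352405] [-0.51839612 -0.50983641 -3.93788709] [ 0.08894092 -0.41410916  1.6611943  -0.05832925  1.37394019  0.54133916]
call [ 0.012 -0.021 -0.014  0.    -0.    -0.001]
[326.47080417 206.52167301] [326.41662558 202.24800378]
[325.08816899 220.80904335]
```

View pics/w3.png

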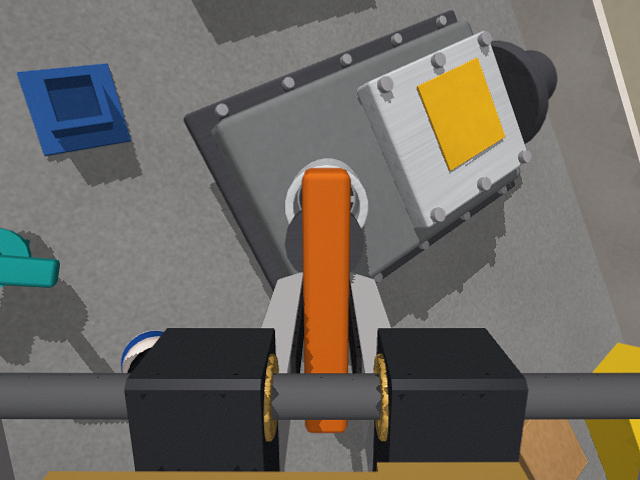

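The wrench is in hand over the bore. The bar runs from row 169 to 432 at column ~326, and the collar is at ~(325,245). I'll check these against the expected in-hand pose for slip or droop.

```bash
python3 - <<'E'
from h import *
s=arm.state(); C=cam("wrist",s); T=R.from_quat(s["eef_rot"]);p=s["tool_pos"]
q=lambda v: proj(C,p+T.apply(v)).round(1)
for off in(0,-.002,-.004): print(off,"bar ends",q([0,off-.055,-.0273]),q([0,off+.055,-.0273]))
for pitch in(0,3,-3):
    Q=R.from_euler("x",pitch,degrees=True); h=np.array([0,-.002,-.0163])
    print(pitch,"collar",[q(h+Q.apply([a,b,.154-.06])) for a,b in((-.025,0),(.025,0),(0,-.025))],"ends",q(h+Q.apply([0,-.055,-.011])),q(h+Q.apply([0,.055,-.011])))
im=cv2.imread("pics/w3.png")[:,:,::-1].copy(); c=big(hsv(im,(5,180,100),(16,255,255),(290,150,370,350)));print(cv2.boundingRect(c))
cv2.imwrite("pics/w3c.png",cv2.resize(im[150:300,260:400],None,fx=4,fy=4,interpolation=cv2.INTER_CUBIC)[:,:,::-1])
E
```

```text
0 bar ends [324.6 173.9] [324.7 435.5]
-0.002 bar ends [324.6 168.2] [324.6 431.5]
-0.004 bar ends [324.6 162.6] [324.6 427.4]
0 collar [array([285.2, 241.1]), array([364.8, 241.1]), array([325. , 201.7])] ends [324.6 168.2] [324.6 431.5]
3 collar [array([285. , 233.5]), array([365. , 233.5]), array([325. , 194.2])] ends [324.5 170.9] [324.7 427.8]
-3 collar [array([285.4, 248.7]), array([364.6, 248.7]), array([325. , 209.3])] ends [324.6 166.1] [324.6 434.9]
(302, 169, 49, 181)
```

View pics/w3c.png

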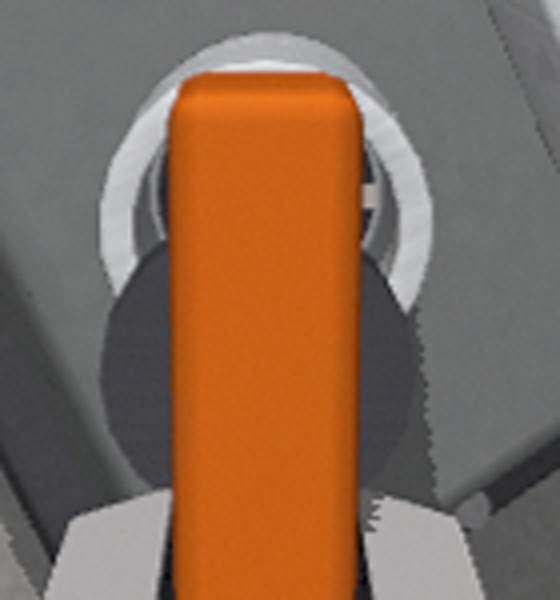

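In-hand pose matches (about 1° droop at most). Now descending along the axis, correcting 1–3 mm laterally.

Call:
carry_out --plan '[0.01,-0.02,0.1,0,0,0,-1,0.012,-0.03,0.22,0,0,0,-1,0.012,-0.03,0.34,0,0,0,-1,0.012,-0.03,0.45,0,0,0,-1,0.012,-0.03,0.55,0,0,0,-1,0.012,-0.03,0.63,0,0,0,-1,0.012,-0.03,0.69,0,0,0,-1,0.012,-0.03,0.72,0,0,0,-1]'

```text
t: 11.58
tool_pos: [0.5327, 0.0832, 0.2606]
eef_rot: [0.941, -0.218, 0.252, -0.052]
force: [-0.5, 0.1, -3.5]
finger_gap: 0.0171
```

Call:
carry_out --plan '[0,0,0.02,0,0,0,-1,0,0,0.04,0,0,0,-1,0,0,0.06,0,0,0,-1,0,0,0.08,0,0,0,-1,0,0,0.1,0,0,0,-1,0,0,0.12,0,0,0,-1,0,0,0.13,0,0,0,-1,0,0,0.13,0,0,0,-1]'

```text
t: 12.25
tool_pos: [0.5392, 0.083, 0.2509]
eef_rot: [0.941, -0.218, 0.253, -0.052]
force: [0.8, -0.7, -2.8]
finger_gap: 0.0174
```

```bash
cat >> h.py <<'E'
def rep():
    s=arm.state(); B=bossR(-.025); F=np.array([.615,.081,.12]); T=R.from_quat(s["eef_rot"])
    x=B.inv().apply(T.apply([1,0,0])); print("t",s["t"],"TCP in boss mm",(B.inv().apply(s["tool_pos"]-F)*1e3).round(2),"mouth s",((B.inv().apply(s["tool_pos"]-F))[2]*1e3-137.7).round(1),"xang",np.arctan2(x[1],x[0]).round(3),"tilt",np.degrees(np.arccos(-B.inv().apply(T.apply([0,0,1]))[2])).round(2),"F tool",T.inv().apply(s["force"]).round(1),"M tool",T.inv().apply(s["ft_torque"]).round(2),"gap",s["finger_gap"],"j6",s["joint_pos"][5])
E
python3 -c "from h import *;rep()"
```

```text
t 12.25 TCP in boss mm [-1.8000e-01  1.3000e-01  1.5129e+02] mouth s 13.6 xang -0.43 tilt 0.06 F tool [-0.3  0.9  2.8] M tool [-0.18 -0.42 -0.03] gap 0.017421909258831636 j6 0.5444127250174107
```

Call:
carry_out --plan '[0,0,0.02,0,0,0,-1,0,0,0.04,0,0,0,-1,0,0,0.06,0,0,0,-1,0,0,0.08,0,0,0,-1,0,0,0.095,0,0,0,-1,0,0,0.11,0,0,0,-1,0,0,0.12,0,0,0,-1,0,0,0.12,0,0,0,-1]'

```text
t: 12.92
tool_pos: [0.5452, 0.0829, 0.2404]
eef_rot: [0.941, -0.218, 0.253, -0.052]
force: [-0.1, -0.2, -3.8]
finger_gap: 0.0174
```

```bash
python3 -c "from h import *;rep()"
```

```text
t 12.9167 TCP in boss mm [ -0.23   0.16 139.2 ] mouth s 1.5 xang -0.43 tilt 0.07 F tool [-1.7  1.   3.3] M tool [-0.25 -0.26 -0.02] gap 0.017371751567751344 j6 0.5440650329017253
```

Call:
carry_out --plan '[0,0,0.005,0,0,0,-1,0,0,0.01,0,0,0,-1,0,0,0.015,0,0,0,-1,0,0,0.02,0,0,0,-1,0,0,0.025,0,0,0,-1,0,0,0.03,0,0,0,-1,0,0,0.03,0,0,0,-1,0,0,0.03,0,0,0,-1]'

```text
t: 13.58
tool_pos: [0.5463, 0.0831, 0.2396]
eef_rot: [0.941, -0.218, 0.253, -0.053]
force: [-6.0, -0.7, 3.8]
finger_gap: 0.0177
```

```bash
python3 -c "from h import *;rep()"
```

```text
t 13.5833 TCP in boss mm [  0.27   0.37 137.93] mouth s 0.2 xang -0.43 tilt 0.06 F tool [-2.6  2.1 -6.3] M tool [-0.52 -1.03 -0.08] gap 0.01768270876966083 j6 0.544011629392384
```

Fully down (mouth ≈0.2 mm from the floor, contact force felt). Now turning clockwise (+ about tool z).

Call:
carry_out --plan '[0,0,0,0,0,0.02,-1,-0.002,0,0,0,0,0.06,-1,-0.003,0,0,0,0,0.1,-1,-0.004,-0.001,0,0,0,0.15,-1,-0.005,-0.001,0,0,0,0.2,-1,-0.006,-0.001,0,0,0,0.25,-1,-0.006,-0.002,0,0,0,0.3,-1,-0.006,-0.002,0,0,0,0.32,-1]'

```text
t: 14.25
tool_pos: [0.5461, 0.0826, 0.2394]
eef_rot: [0.816, -0.517, 0.222, -0.133]
force: [-6.1, -1.3, 2.5]
finger_gap: 0.0175
```

```bash
python3 -c "from h import *;rep()"
```

```text
t 14.25 TCP in boss mm [ 1.0000e-02 -1.1000e-01  1.3792e+02] mouth s 0.2 xang -1.103 tilt 0.06 F tool [-0.6  4.3 -5.2] M tool [-1.22  0.11 -0.15] gap 0.017486342430650406 j6 1.2194595268466972
```

Call:
carry_out --plan '[0,0,0,0,0,0.02,-1,0,0,0,0,0,0.045,-1,-0.001,-0.001,0,0,0,0.07,-1,-0.001,-0.001,0,0,0,0.095,-1,-0.002,-0.002,0,0,0,0.12,-1,-0.002,-0.002,0,0,0,0.14,-1,-0.002,-0.003,0,0,0,0.155,-1,-0.002,-0.003,0,0,0,0.16,-1]'

```text
t: 14.92
tool_pos: [0.5459, 0.0828, 0.2393]
eef_rot: [0.72, -0.645, 0.197, -0.167]
force: [-7.8, -1.9, 3.1]
finger_gap: 0.0172
```

```bash
python3 -c "from h import *;rep()"
```

```text
t 14.9167 TCP in boss mm [-2.1000e-01  7.0000e-02  1.3789e+02] mouth s 0.2 xang -1.436 tilt 0.09 F tool [ 1.4  5.4 -6.5] M tool [-1.37  0.49 -0.13] gap 0.01723090247698559 j6 1.55244229883532
```

Call:
carry_out --plan '[0,0,0,0,0,0.006,-1,0,0,0,0,0,0.012,-1,0,0,0,0,0,0.018,-1,0,0,0,0,0,0.024,-1,0,0,0,0,0,0.03,-1,0,0,0,0,0,0.035,-1,0,0,0,0,0,0.035,-1,0,0,0,0,0,0.035,-1]'

```text
t: 15.58
tool_pos: [0.5458, 0.0828, 0.2393]
eef_rot: [0.696, -0.67, 0.191, -0.174]
force: [-7.1, -1.7, 3.9]
finger_gap: 0.0173
```

```bash
python3 -c "from h import *;rep()"
```

```text
t 15.5833 TCP in boss mm [-3.300e-01  1.100e-01  1.379e+02] mouth s 0.2 xang -1.506 tilt 0.1 F tool [ 1.6  4.3 -6.9] M tool [-1.4   0.61 -0.47] gap 0.017286881312007944 j6 1.6233430772411552
```

Call:
carry_out --plan '[0,0,0,0,0,0.005,-1,0,0,0,0,0,0.01,-1,0,0,0,0,0,0.015,-1,0,0,0,0,0,0.02,-1,0,0,0,0,0,0.025,-1,0,0,0,0,0,0.025,-1,0,0,0,0,0,0.025,-1,0,0,0,0,0,0.025,-1]'

```text
t: 16.25
tool_pos: [0.5457, 0.0828, 0.2392]
eef_rot: [-0.679, 0.687, -0.187, 0.178]
force: [-7.1, -1.2, 2.8]
finger_gap: 0.0177
```

```bash
python3 -c "from h import *;rep()"
```

```text
t 16.25 TCP in boss mm [-4.1000e-01  1.2000e-01  1.3788e+02] mouth s 0.2 xang -1.557 tilt 0.11 F tool [ 1.4  4.8 -6. ] M tool [-1.4   0.59 -1.03] gap 0.017694164935020067 j6 1.674431976943443
```

The moment climbs to 1.0 N·m, so the screw is at its stop. Unwinding the strain, opening and backing off along the axis.

Call:
carry_out --plan '[0,0,0,0,0,-0.01,-1,0,0,0,0,0,-0.02,-1,0,0,0,0,0,-0.03,-1,0,0,0,0,0,-0.035,-1,0,0,0,0,0,-0.035,-1,0,0,0,0,0,-0.035,-0.3,0,0,0,0,0,-0.035,0,0,0,0,0,0,-0.035,0]'

```text
t: 16.92
tool_pos: [0.5471, 0.0838, 0.239]
eef_rot: [0.703, -0.663, 0.193, -0.174]
force: [-0.1, 0.7, 0.6]
finger_gap: 0.0344
```

Call:
carry_out --plan '[0,0,0,0,0,0,0,0,0,-0.05,0,0,0,0,0,0,-0.15,0,0,0,0,0,0,-0.3,0,0,0,0,0,0,-0.45,0,0,0,0,0,0,-0.6,0,0,0,0,0,0,-0.75,0,0,0,0,0,0,-0.9,0,0,0,0]'

```text
t: 17.58
tool_pos: [0.5009, 0.0848, 0.3179]
eef_rot: [0.703, -0.663, 0.193, -0.173]
force: [-1.1, -0.2, 0.9]
finger_gap: 0.0471
```

```bash
python3 - <<'E'
from h import *
rep(); S,CS=snap("scene","s2.png"); T,CT=snap("top","t2.png"); im,C=snap("wrist","w4.png")
o=dict(lo=(5,180,100),hi=(16,255,255))
rs=cv2.minAreaRect(big(hsv(S,**o)));rt=cv2.minAreaRect(big(hsv(T,**o)));print(rs,rt)
P=tri([ray(CS,rs[0]),ray(CT,rt[0])]);B=bossR(-.025);F=np.array([.615,.081,.12]);print("bar in boss",B.inv().apply(P-F)*1e3)
cv2.imwrite("pics/fin.png",np.vstack([np.hstack([S[200:420,200:520],T[130:350,180:500]]),cv2.resize(im,(426,320))[:, :].copy() if 0 else np.hstack([cv2.resize(im,(426,320)),np.zeros((320,214,3),np.uint8)])])[:,:,::-1])
E
```

```text
t 17.5833 TCP in boss mm [1.1000e-01 9.4000e-01 2.2844e+02] mouth s 90.7 xang -1.487 tilt 0.07 F tool [ 0.2  0.5 -1.4] M tool [-0.25  0.04 -0.01] gap 0.04709707272985687 j6 1.6071289047669763
((329.6179504394531, 198.98875427246094), (44.522186279296875, 14.840728759765625), 12.994616508483887) ((274.57757568359375, 208.46405029296875), (42.469932556152344, 11.430346488952637), 76.4295654296875)
bar in boss [5.15783721e-02 6.46392679e+00 1.56238969e+02]
```

View pics/fin.png

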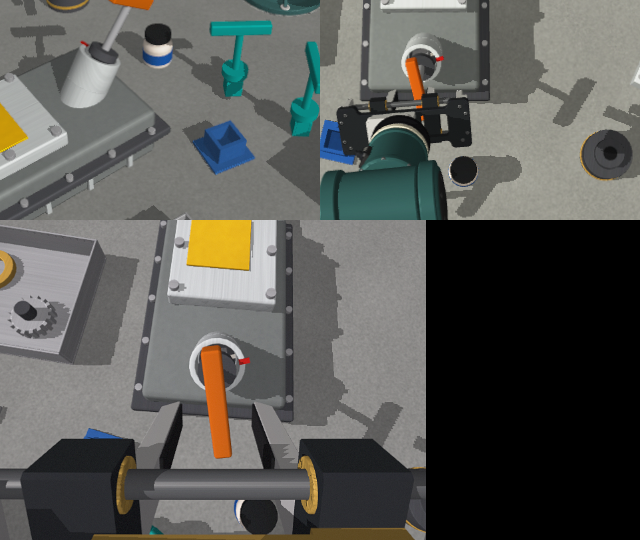

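The final views show the wrench standing in the boss. The bar sits about 156 mm up the axis (154 expected) and the gripper is clear. In the top view the jar is still at (323,301) and the drum at ~(468,283), as at the start. The bar angle of about −1.38 rad fits the screw at 1.30 within the socket's play.

```bash
python3 -c "
from h import *
rep(); print(arm.hand_in())"
```

```text
t 17.7333 TCP in boss mm [  1.25   1.06 228.75] mouth s 91.0 xang -1.487 tilt 0.24 F tool [0.3 0.5 0. ] M tool [-0.17 -0.05  0.05] gap 0.04717299107025834 j6 1.6071085579901334
the job is handed in; nothing more can be done
None
```

I took the wrench out of its stand, lowered it fully onto the screw and turned the screw clockwise to its stop. Then I let go, backed off and handed in at about 17.7 s.

- **Seating:** before I turned the screw, the mouth measured about 0.2 mm above the bore floor, with light contact force. After release, the two-camera check put the bar about 156 mm up the axis, against 154 mm nominal. It also showed a 6 mm sideways offset, which I put down to the gripper partly hiding the bar and some lean in the bore's play.
- **Stop:** the screw started at about 0.43 rad. The turning moment stayed near 0.13 N·m until the tool reached about −1.44 rad, which is the 1.30 rad stop plus the socket's 0.14 rad play. It then rose to 1.03 N·m.
- **After release:** the bar sits at about −1.38 rad, so my small unwind stayed within the play. I could not see the white stripe under the collar, so its match to the red mark comes from the moment and angle only.
- **Bystanders:** the jar and the drum are at the same pixels as at the start. The look-alikes were not touched, and the gripper is clear with about zero force on it.

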